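Close the die's side-core slide and strap it

ROBOT

A 7-joint arm with a two-finger parallel gripper is mounted at the origin on the work surface. World frame = base frame: x ahead of the robot, y to its left, z up, the work surface at z = 0. Lengths are in m, angles in rad, forces in N, time in s.
With the tool pointing down it reaches from about 0.4 to 0.85 m from the base axis. Payload 10.4 kg.
Tool frame: the origin (TCP) lies on the centre line of the jaws, within the pads' length; the fingertips stand 22 mm ahead of it and the grasp point (between the pads) lies 3 mm ahead of it; z points along the fingers, y is the line along which they close (so a half turn about z gives the same grasp; the last joint's range is limited). The gripper opens to 87 mm and grips with 3 to 60 N. Pads are 19 mm wide; open, the fingers measure 117 mm over their backs; the gripper's body (75 mm by 190 mm) begins 51 mm behind the grasp point.
Start: joints at [-1.372, 0.332, -0.065, 1.46, 0.022, 1.35, -0.088], TCP at [0.137, 0.61, 0.245] pointing down, gripper open.
Joint ranges: [-2.6, 2.6], [-0.5, 2.12], [-1.47, 1.34], [0.16, 2.42], [-1.27, 4.41], [0.06, 2.06], [-2.6, 2.6]. Speed limits (rad/s): [2.22, 2.22, 2.79, 2.79, 3.14, 3.14, 3.14].

INTERFACE

Orientations are given as a unit quaternion [x, y, z, w].
In Python, from bench import r gives the robot as it stands.
- The arm moves only by the shell command python3 jog.py 'ROWS' [FORCE]. ROWS is a JSON list that holds a single list of rows (three levels of brackets), with 1 to 12 rows, each of 5 numbers: dx, dy, dz in m, then a turn about the tool's z in rad, then the finger opening in m; each row is the pose to reach, as a shift and turn from the pose commanded when the command began, along the tool's axes at that moment; what a row does not reach only later rows make up. A row lasts 1/10 s, in which the tool goes at most 0.05 m and 0.15 rad, less where a joint would pass 70% of its speed; a pose out of reach is approached as far as the arm can. The fingers move at their own pace and stop on an object; FORCE is the grip in N (left out, the last holds). Time passes only in rows, so rows that do not move let the fingers close. It prints the time, the measured TCP pose, the force, the opening and the grip force at its end. Input that does not fit is refused with a message, and nothing moves.
- r.read_state(): the state, without advancing time (a new reading comes with each control period).
- r.camera(name): name is "scene" or "top" or "wrist"; returns a dict with "img" (400x640x3 uint8, red, green, blue), "fx", "fy", "cx", "cy" (pixels), "pose" (4x4, takes a point from camera to world coordinates). Camera axes: x right, y down, z forward; pixel columns grow to the right and rows downward; lengths in m; the calibration is good to about 2 mm. A picture is of the moment at which its call begins. There is no depth.
- r.close_job(): hands the job in; it is judged then, once.
The state is a dict: "time": time; "joint_positions": joint angles; "joint_vel": joint speeds; "joint_torque": joint torques, N m; "ee_pos": TCP position; "eef_rot": TCP orientation; "ft_force": force on the tool from outside, world axes, zero at the start; "torque": the same for the moment, N m; "width": finger opening in m; "grip_force": force on a finger pad.
Only numpy, scipy, OpenCV 4.12 (cv2) and the standard library are available. Lean on these libraries where they do the work, as an engineer would, in place of code of your own. Each camera call takes 0.05 s, during which the arm holds its last target. There are 200 camera calls.

TASK

The side-core slide of the die half on the bench stands drawn back in its gibs. Push it straight home with a steady push at the middle of its rear face until it seats flat against the cavity block; pushed near one end it cocks and jams, and it must not be forced. Then swing the steel safety strap across behind it, up to its stop dowel, and leave the casting, the mallet and the spray can as they are.

Things in the scene. Friction and masses are not known exactly. Their poses are not given: they have to be found in the camera images.
- die: Die half on the bench, parting face up, fixed: dark steel block 300 (x) x 300 (y) x 92 mm high; its 22 mm clamping plate sticks out to y = +-180 mm. Origin: centre of its underside; +x is the way home for the slide, +y its left, z up. The open slideway along x, 163 mm wide, has its floor 60 mm above the bench; the gibs beside it are level with the parting face (92 mm).
- stop_face (a point): Where the slideway ends: foot of the cavity block's upright face that stops the slide, at x = +30, y = 0, z = 60 mm in the die frame. The slideway runs from here back to the die's near edge at x = -150 mm and is open there. The die is turned up to 0.3 rad from world x.
- slide: Side-core slide: bright steel block 64 (x, its way) x 160 (y) x 50 mm high, about 3.2 kg, in the slideway with 1.5 mm play each side; lips under the gibs hold it down. Origin: centre of its underside, axes as the die's; home it is at x = -2 mm in the die frame, at the start 45 to 85 mm short of that. In front a core 46 mm wide sticks out 30 mm and enters an open slot in the cavity block.
- slide_rear (a point): Middle of the slide's rear face, 18 mm above the slideway floor: push here, along die +x. The face is upright up to 32 mm above the floor, then leans forward 15 degrees. Pushed here it needs 4 to 12 N; more the further off centre, and from some 35 mm off it cocks and jams at its dry flanks however hard it is pushed (over 60 N is forcing it). Home, this point is at x = -34 mm in the die frame.
- slide_front_left (a point): Left end of the slide's front face (slide x = +32, y = +80 mm). Home, it is at x = +30 mm in the die frame.
- slide_front_right (a point): Right end of the slide's front face (slide x = +32, y = -80 mm). Home, it is at x = +30 mm in the die frame.
- strap (a joint): Angle of the safety strap, a dark flat steel bar 28 mm wide and 12 mm thick, 93 to 105 mm above the bench. 0: points straight back along the left gib (die -x); negative: tip outwards (die +y); pi/2: across the slideway behind the slide (pointing die -y), at its dowel, its front edge 2.5 mm behind the slide if that is home. Grows counter-clockwise from above, starts at -0.3 to 0.
- strap_pivot (a point): Axis of the strap's shoulder bolt, at the strap's top face: x = -50.5, y = +112, z = 105 mm in the die frame. The bolt's head, 26 mm across, stands 10 mm higher. Friction holds the strap where it is left (about 2.5 N at 100 mm from here turns it).
- strap_tip (a point): Middle of the strap's free end, at the height of its top face, 150 mm from the pivot.
- casting: Raw aluminium casting with a hub and three arms, about 150 mm across and 26 mm high, lying loose on the die's cavity block; not to be disturbed. Origin: under its hub.
- mallet: Rubber mallet lying on the bench left of the die, handle 200 mm; not to be disturbed. Origin: under its head.
- spray_can: Spray can, 65 mm across and 191 mm high, standing on the bench right of the die; not to be disturbed. Origin: centre of its base.
- stop_dowel (a point): Top of the strap's stop dowel, 10 mm across and 14 mm high, on the left gib at x = -31.5, y = +92.5 mm in the die frame.

How it is judged:
On the way:
1. the slide is home: both ends of its front face within 3 mm of the cavity block, the strap not yet swung across (under 1 rad) (x of each of slide_front_left, slide_front_right in the frame of die above 0.027 m and value of joint strap below 1 rad), for 0.2 s.
At the end, for the whole second after the job is handed in: The slide is home, both ends of its front face within 3 mm of the cavity block, and at rest; the strap lies across behind it, within 0.12 rad of its stop, at rest (x of each of slide_front_left, slide_front_right in the frame of die above 0.027 m and value of joint strap above 1.45 rad and linear speed of slide below 0.01 m/s and velocity of joint strap below 0.05 rad/s); the robot touches nothing.
It fails at once if the slide is forced: the fingers press on it with more than 60 N (contact force between the fingers and slide above 60 N).
It fails at once if the casting, mallet or can is moved by more than 20 mm (distance of any of casting, mallet, spray_can from where it was at the start of the episode above 0.02 m).
It also fails if it takes over 58 s, if anything falls off the work surface, if the arm or the gripper's body presses on something with over 40 N, if the wrist force passes 120 N, or if a joint passes its speed limit or range.

## Working session

There is one attempt and no reset: what is moved stays moved. The work goes in short steps, Python scripts to look and compute and a shell command to move; the robot and the scene stay as the last step left them, time stands still between calls to the robot, and variables do not carry over. Pictures are saved under pics/ and viewed, at most 10 in all, crops included, and the job is handed in when it is done.

```bash
ls; mkdir -p pics; python3 - <<'E'
from bench import r
import cv2,numpy as np,pickle
for n in ["scene","top"]:
    c=r.camera(n); pickle.dump(c,open(f"pics/{n}0.pkl","wb"))
    cv2.imwrite(f"pics/{n}0.png",c["img"][:,:,::-1]); print(n,c["fx"],c["fy"],c["cx"],c["cy"],np.round(c["pose"],3).tolist())
s=r.read_state(); print({k:np.round(v,3).tolist() for k,v in s.items()})
E
```

```text
bench.py
jog.py
pics
scene 496.11319970606365 496.11319970606365 316.5561268824576 203.5582078004963 [[-0.603, 0.447, -0.661, 1.601], [0.798, 0.336, -0.501, 0.738], [-0.002, -0.829, -0.559, 0.912], [0.0, 0.0, 0.0, 1.0]]
top 372.9779405814292 372.9779405814292 321.9247835138543 200.9464464372784 [[0.002, -0.976, 0.216, 0.407], [-1.0, -0.003, -0.003, 0.006], [0.003, -0.216, -0.976, 1.103], [0.0, 0.0, 0.0, 1.0]]
{'time': 0.1, 'joint_positions': [-1.372, 0.333, -0.065, 1.461, 0.022, 1.35, -0.088], 'joint_vel': [-0.0, -0.001, 0.0, -0.002, -0.001, -0.002, -0.0], 'joint_torque': [0.002, -62.454, 0.025, -39.071, -0.061, 0.037, 0.0], 'ee_pos': [0.137, 0.609, 0.244], 'eef_rot': [0.111, 0.994, -0.001, -0.0], 'ft_force': [0.202, 0.291, 0.692], 'torque': [0.008, 0.004, 0.013], 'grip_force': 0.0, 'width': 0.087}
```

View pics/top0.png

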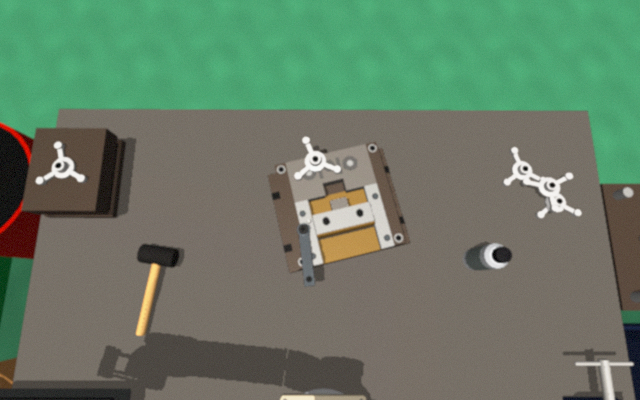

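View pics/scene0.png

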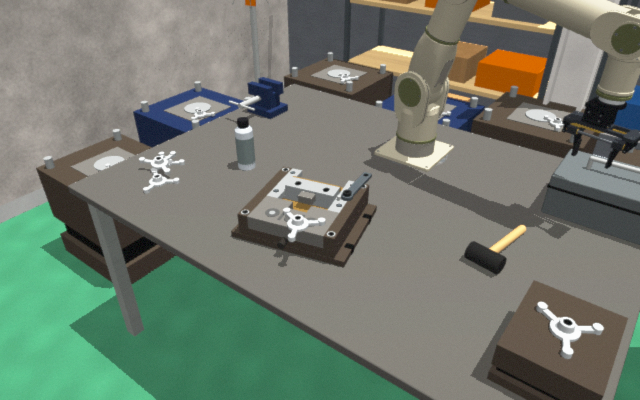

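The top view shows the die around (340,205), turned slightly, with its slide at about (345,215). The strap runs from about (304,230) to (309,285), the mallet is at (158,255) and the can at (490,255). I'll enlarge the die.

```bash
python3 - <<'E'
import cv2
i=cv2.imread("pics/top0.png")[130:295,250:430]
cv2.imwrite("pics/crop0.png",cv2.resize(i,None,fx=4.4,fy=3.6 if 0 else 4.4,interpolation=cv2.INTER_CUBIC)[:600+126][:600*2][:726])
j=cv2.imread("pics/crop0.png");cv2.imwrite("pics/crop0.png",cv2.resize(i,(648,594),interpolation=cv2.INTER_CUBIC)) # 3.6x
E
```

```text
(no output)
```

View pics/crop0.png

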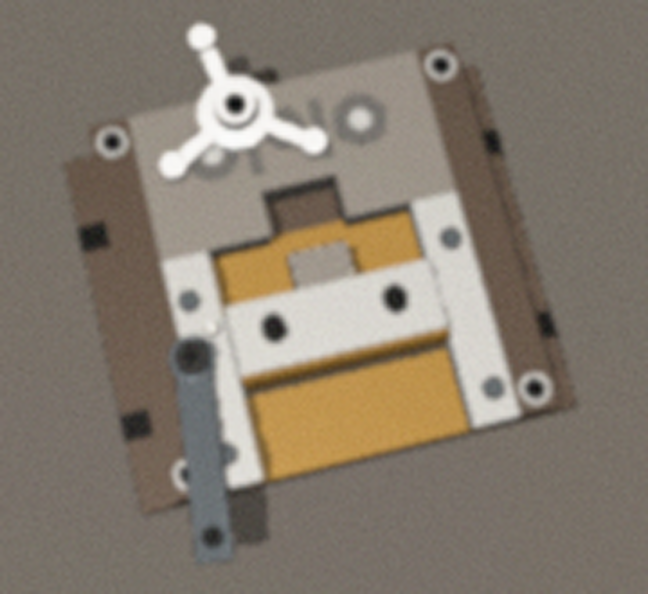

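The crop shows:
- Guide pins at crop (112,142), (440,65), (535,388) and (188,475).
- Gib inner near corners at (264,483) and (472,430).
- Strap bolt at (192,355), with the strap tip at about (212,560).
- Slide top rear edge from (245,380) to (448,335).

Next I'll solve for the die pose.

```bash
cat > h.py <<'E'
import numpy as np,pickle
from scipy.optimize import least_squares
def ray(c,uv,z):
    P=np.array(c["pose"]); d=P[:3,:3]@[(uv[0]-c["cx"])/c["fx"],(uv[1]-c["cy"])/c["fy"],1]; o=P[:3,3]
    return (o+d*(z-o[2])/d[2])[:2]
def fit(D,W):  # 2D rigid: W = R D + t
    D,W=map(np.asarray,(D,W)); a=D-D.mean(0); b=W-W.mean(0)
    th=np.arctan2((a[:,0]*b[:,1]-a[:,1]*b[:,0]).sum(),(a*b).sum())
    R=np.array([[np.cos(th),-np.sin(th)],[np.sin(th),np.cos(th)]]); return th,R,W.mean(0)-R@D.mean(0)
E
python3 - <<'E'
from h import *
c=pickle.load(open("pics/top0.pkl","rb"))
px=lambda p:((p[0]+.5)/3.6-.5+250,(p[1]+.5)/3.6-.5+130)
g=lambda p,z:ray(c,px(p),z)
pins=np.array([g(p,.092) for p in [(112,142),(440,65),(535,388),(188,475)]]); print("pins",pins.round(4).tolist(),pins.mean(0))
D=[(-.150,.0815),(-.150,-.0815),(-.0505,.112),(.03,.0815),(.03,-.0815)]
W=[g((264,483),.092),g((472,430),.092),g((192,355),.115),g((212,252),.092),g((411,207),.092)]
th,R,t=fit(D,W); print("th",th,"t",t,"res mm",((np.array(W)-(np.array(D)@R.T+t))@R*1000).round(1).tolist())
inv=lambda w:((w-t)@R*1000).round(1)
print("pins die",[inv(p).tolist() for p in pins])
for n,p,z in [("rearL",(245,380),.110),("rearR",(448,335),.110),("frontL",(224,307),.110),("frontR",(433,262),.110),("tip",(212,560),.105),("dowel",(212,327),.106)]: print(n,inv(g(p,z)),g(p,z))
E
```

```text
pins [[0.7229, 0.1198], [0.7878, -0.1398], [0.53, -0.2047], [0.4644, 0.0565]] [ 0.62627045 -0.04202423]
th 0.23249837249297353 t [ 0.6243701  -0.04364493] res mm [[-1.2, -0.9], [1.4, 1.2], [1.6, -0.4], [-0.7, -2.1], [-1.0, 2.2]]
pins die [[133.6, 136.4], [136.9, -131.2], [-129.0, -134.9], [-132.6, 134.3]]
rearL [-75.4  77.4] [0.53317293 0.01428328]
rearR [-77.1 -78.1] [ 0.56736305 -0.13744728]
frontL [-18.2  80.3] [0.58818217 0.03031272]
frontR [-20.5 -81.5] [ 0.62323116 -0.12765417]
tip [-196.9  130.2] [0.40274899 0.03764534]
dowel [-30.3  92.4] [0.57361389 0.03930938]
```

```bash
cat >> h.py <<'E'
from scipy.spatial.transform import Rotation as Ro
TH=.242; T=np.array([.6255,-.0425])
def w(x,y): return T+np.array([[np.cos(TH),-np.sin(TH)],[np.sin(TH),np.cos(TH)]])@[x,y]
def rel(s,p,dieyaw=0.): # tool-frame shift to world p; turn so tool y is along die y + dieyaw
    R=Ro.from_quat(s["eef_rot"]).as_matrix(); ty=R[:,1]; a=np.pi/2+TH+dieyaw-np.arctan2(ty[1],ty[0])
    a=(a+np.pi/2)%np.pi-np.pi/2
    return (R.T@(np.array(p)-s["ee_pos"])).round(4), round(-a,3)
def die(p):
    d=np.array(p[:2])-T; return np.array([np.cos(TH)*d[0]+np.sin(TH)*d[1],-np.sin(TH)*d[0]+np.cos(TH)*d[1]])
E
python3 - <<'E'
from h import *; from bench import r
s=r.read_state(); print(rel(s,[.45,.3,.23])); print(rel(s,[*w(-.14,0),.23]))
E
python3 jog.py '[[[-0.05,-0.03,0,-0.05,0],[-0.1,-0.06,0,-0.1,0],[-0.15,-0.09,0,-0.15,0],[-0.19,-0.12,0,-0.2,0],[-0.23,-0.15,0,-0.25,0],[-0.27,-0.18,0,-0.3,0],[-0.31,-0.2,0,-0.35,0],[-0.35,-0.22,0,-0.4,0],[-0.373,-0.233,0.01,-0.464,0],[-0.373,-0.233,0.014,-0.464,0]]]' 20
python3 - <<'E'
from h import *; from bench import r
s=r.read_state(); print(s["ee_pos"],s["width"],rel(s,[*w(-.14,0),.23]))
E
```

```text
time: 1.1
ee_pos: [0.454, 0.2948, 0.2297]
eef_rot: [-0.118, 0.993, -0.001, 0.0]
ft_force: [0.0, 0.6, -0.0]
width: 0.0151
grip_force: 0.0
[0.45402397 0.29475822 0.22966677] 0.015111015856354664 (array([ 0.052 , -0.3689,  0.0006]), np.float64(-0.006))
```

```bash
python3 jog.py '[[[0.007,-0.045,0,0,0],[0.014,-0.09,0,0,0],[0.021,-0.135,0,0,0],[0.028,-0.18,0,0,0],[0.035,-0.225,0,0,0],[0.042,-0.27,0,0,0],[0.049,-0.315,0,0,0],[0.052,-0.36,0,-0.006,0],[0.052,-0.369,0,-0.006,0],[0.052,-0.369,0,-0.006,0]]]'
python3 - <<'E'
from h import *; from bench import r
import cv2
s=r.read_state(); print(s["ee_pos"],s["width"],die(s["ee_pos"]))
c=r.camera("wrist"); pickle.dump(c,open("pics/w1.pkl","wb")); cv2.imwrite("pics/w1.png",c["img"][:,:,::-1])
E
```

```text
time: 2.1
ee_pos: [0.488, -0.0715, 0.2303]
eef_rot: [-0.122, 0.993, -0.0, -0.0]
ft_force: [0.2, 0.8, -0.9]
width: 0.0006
grip_force: 0.0
[ 0.48795384 -0.07148341  0.23026382] 0.0005919486099750802 [-0.14048387  0.00482337]
```

View pics/w1.png

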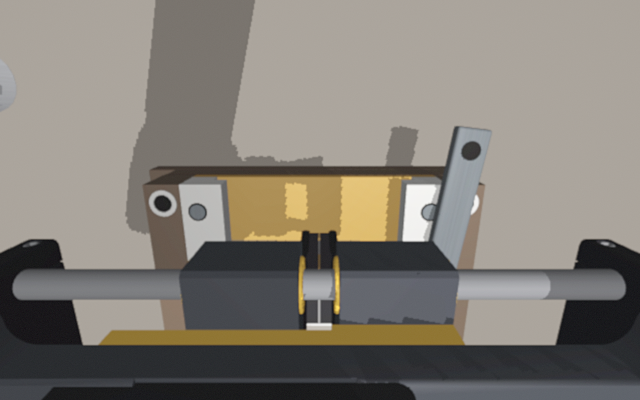

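The wrist view looks backward over the die's near edge. The gib inner top corners are near (214,180) and (409,180), the closed fingertips are at (319,240), and the strap is on the right at (470,150).

```bash
python3 - <<'E'
from h import *; import cv2
c=pickle.load(open("pics/w1.pkl","rb"))
a,b=ray(c,(214,180),.092),ray(c,(409,180),.092); print(die(a),die(b),np.linalg.norm(a-b))
for p in [(163,204),(471,204)]: print(die(ray(c,p,.092)))
h=cv2.cvtColor(c["img"],cv2.COLOR_RGB2HSV)
for v in (182,190,215,225):print(v,[tuple(h[v,u]) and int(h[v,u,1]) for u in range(176,236,2)],[int(h[v,u,1]) for u in range(396,446,2)])
print(die(ray(c,(471,151),.105)))
E
```

```text
[-0.15072061 -0.08666625] [-0.15129379  0.08277153] 0.169438751168052
[-0.12871932 -0.13381291]
[-0.12965968  0.1394924 ]
182 [57, 57, 49, 22, 2, 0, 2, 4, 2, 4, 2, 2, 2, 4, 4, 4, 2, 4, 4, 4, 2, 2, 2, 2, 5, 50, 131, 130, 128, 129] [134, 136, 130, 16, 4, 0, 2, 2, 4, 4, 2, 4, 4, 4, 4, 2, 2, 2, 2, 4, 2, 4, 4, 18, 23]
190 [66, 44, 6, 3, 3, 3, 4, 5, 4, 4, 3, 1, 3, 3, 3, 4, 4, 4, 4, 3, 3, 3, 4, 5, 3, 12, 120, 130, 128, 128] [131, 135, 106, 2, 5, 4, 3, 3, 3, 3, 3, 3, 3, 3, 4, 4, 3, 2, 3, 3, 3, 3, 9, 27, 19]
215 [58, 61, 61, 14, 4, 5, 3, 9, 20, 19, 21, 22, 19, 23, 22, 6, 4, 4, 4, 3, 3, 4, 4, 3, 2, 0, 12, 119, 134, 130] [136, 115, 2, 2, 3, 4, 3, 3, 3, 3, 2, 3, 3, 5, 17, 17, 17, 21, 18, 23, 20, 23, 21, 18, 20]
225 [64, 63, 63, 56, 4, 3, 1, 4, 4, 3, 3, 3, 3, 3, 4, 3, 4, 4, 4, 4, 3, 4, 3, 3, 4, 3, 8, 95, 135, 134] [141, 76, 5, 5, 3, 2, 2, 2, 2, 2, 2, 2, 3, 2, 3, 3, 4, 4, 6, 23, 19, 21, 19, 17, 19]
[-0.17847776  0.12725383]
```

```bash
python3 - <<'E'
import cv2
i=cv2.imread("pics/w1.png")[110:250,130:510]
cv2.imwrite("pics/w1c.png",cv2.resize(i,None,fx=2.1,fy=2.1,interpolation=cv2.INTER_CUBIC))
E
```

```text
(no output)
```

View pics/w1c.png

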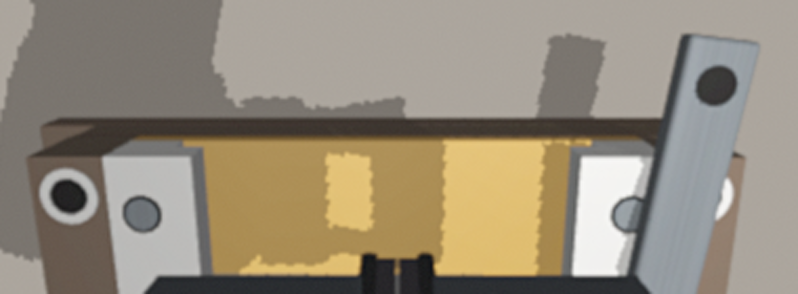

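The crop puts the gib inner top corners at about (222,184) and (405,184), which is y ≈ ∓80 mm. That confirms the die pose to about 1 mm. I'll descend behind the slide.

```bash
python3 jog.py '[[[-0.02,-0.005,0.03,0,0],[-0.02,-0.005,0.07,0,0],[-0.02,-0.005,0.11,0,0],[-0.02,-0.005,0.136,0,0],[-0.02,-0.005,0.138,0,0]]]' 40
python3 - <<'E'
from h import *; from bench import r
s=r.read_state(); print(die(s["ee_pos"]),rel(s,[*w(-.095,0),.092]))
E
```

```text
time: 2.65
ee_pos: [0.5064, -0.0678, 0.0892]
eef_rot: [-0.125, 0.992, 0.001, -0.003]
ft_force: [-0.1, 0.0, 0.7]
width: 0.0007
grip_force: 0.0
[-0.12172865  0.00403052] (array([-0.0267, -0.0043, -0.0029]), np.float64(0.009))
```

```bash
python3 jog.py '[[[-0.005,-0.004,-0.003,0.008,0],[-0.01,-0.004,-0.003,0.008,0],[-0.015,-0.004,-0.003,0.008,0],[-0.02,-0.004,-0.003,0.008,0],[-0.02,-0.004,-0.003,0.008,0]]]'
python3 - <<'E'
from h import *; from bench import r
s=r.read_state(); print(die(s["ee_pos"]),rel(s,[*w(-.095,0),.092]),s["ft_force"])
E
```

```text
time: 3.15
ee_pos: [0.5301, -0.0688, 0.0961]
eef_rot: [-0.12, 0.993, 0.0, 0.001]
ft_force: [-0.0, 0.5, 0.2]
width: 0.0004
grip_force: 0.0
[-0.09891235 -0.00263679] (array([-0.0039,  0.0026,  0.0041]), np.float64(-0.001)) [-0.0047873   0.50092509  0.16169959]
```

```bash
python3 jog.py '[[[-0.002,0.001,0.002,0,0],[-0.004,0.002,0.003,0,0],[-0.007,0.002,0.003,0,0],[-0.01,0.002,0.003,0,0],[-0.013,0.002,0.003,0,0],[-0.013,0.002,0.003,0,0]]]'
python3 - <<'E'
from h import *; from bench import r
s=r.read_state(); print(die(s["ee_pos"]),s["ee_pos"][2],s["ft_force"])
E
```

```text
time: 3.75
ee_pos: [0.5411, -0.0643, 0.0923]
eef_rot: [-0.12, 0.993, 0.0, -0.0]
ft_force: [-2.2, -0.8, 0.3]
width: 0.0006
grip_force: 1.0
[-0.08718107 -0.00088595] 0.09230711718402743 [-2.20637007 -0.78593201  0.31135757]
```

In contact, so I'll push steadily.

```bash
python3 jog.py '[[[-0.003,0,0,0,0],[-0.006,0,0,0,0],[-0.009,0,0,0,0],[-0.012,0,0,0,0],[-0.015,0,0,0,0],[-0.018,0,0,0,0],[-0.021,0,0,0,0],[-0.024,0,0,0,0]]]'
python3 - <<'E'
from h import *; from bench import r
s=r.read_state(); print(die(s["ee_pos"]),s["ee_pos"][2],s["ft_force"])
E
```

```text
time: 4.55
ee_pos: [0.5646, -0.0584, 0.0923]
eef_rot: [-0.12, 0.993, 0.0, -0.0]
ft_force: [-4.6, -0.5, -1.6]
width: 0.0003
grip_force: 2.2
[-0.06289987 -0.00082157] 0.0923253574189631 [-4.55451358 -0.47592747 -1.60714966]
```

```bash
python3 jog.py '[[[-0.003,0,0,0,0],[-0.006,0,0,0,0],[-0.009,0,0,0,0],[-0.012,0,0,0,0],[-0.014,0,0,0,0],[-0.015,0,0,0,0],[-0.016,0,0,0,0]]]'
python3 - <<'E'
from h import *; from bench import r
import cv2
s=r.read_state(); print(die(s["ee_pos"]),s["ee_pos"][2],s["ft_force"])
c=r.camera("top"); cv2.imwrite("pics/top1.png",cv2.resize(c["img"][130:295,250:430,::-1],(648,594),interpolation=cv2.INTER_CUBIC))
E
```

```text
time: 5.25
ee_pos: [0.5801, -0.0547, 0.0924]
eef_rot: [-0.12, 0.993, 0.0, -0.0]
ft_force: [-4.0, -0.5, -3.2]
width: 0.0005
grip_force: 2.2
[-0.04703394 -0.00092123] 0.09244699105400529 [-4.00421473 -0.45674029 -3.19990763]
```

Still about 4 N and not yet at the stop. I'll creep in 1 mm rows and watch for the force rise.

```bash
python3 jog.py '[[[-0.001,0,0,0,0],[-0.002,0,0,0,0],[-0.003,0,0,0,0]]]'; python3 jog.py '[[[-0.001,0,0,0,0],[-0.001,0,0,0,0]]]' | grep -E 'ee_pos|force'
```

```text
time: 5.6
ee_pos: [0.583, -0.054, 0.0925]
eef_rot: [-0.12, 0.993, 0.0, -0.0]
ft_force: [-3.8, -1.6, -3.0]
width: 0.0003
grip_force: 2.1
ee_pos: [0.5841, -0.0538, 0.0925]
ft_force: [-4.0, -1.4, -2.7]
grip_force: 1.9
```

```bash
python3 jog.py '[[[-0.001,0,0,0,0],[-0.001,0,0,0,0]]]' | grep -E 'ee_pos|ft_force'; python3 jog.py '[[[-0.001,0,0,0,0],[-0.001,0,0,0,0]]]' | grep -E 'ee_pos|ft_force'
```

```text
ee_pos: [0.5842, -0.0538, 0.0925]
ft_force: [-8.8, -1.0, 0.7]
ee_pos: [0.5842, -0.0538, 0.0925]
ft_force: [-14.0, -1.7, 6.0]
```

The force rises with no movement at TCP die x ≈ -43 mm, as predicted for home. I'll back off, lift and check.

```bash
python3 jog.py '[[[0.01,0,0,0,0],[0.03,0,0,0,0],[0.06,0,0,0,0],[0.09,0,-0.02,0,0],[0.1,0.01,-0.06,0,0],[0.11,0.05,-0.08,0,0],[0.115,0.1,-0.08,0,0],[0.115,0.15,-0.08,0,0],[0.115,0.19,-0.08,0,0],[0.115,0.19,-0.08,0,0],[0.115,0.19,-0.08,0,0]]]'
python3 - <<'E'
from h import *; from bench import r
import cv2
c=r.camera("top"); pickle.dump(c,open("pics/t2.pkl","wb"));cv2.imwrite("pics/top2.png",cv2.resize(c["img"][130:295,250:430,::-1],(648,594),interpolation=cv2.INTER_CUBIC))
s=r.read_state(); print("die",die(s["ee_pos"]),s["ee_pos"][2])
th=-.25
for th in (-.3,-.125,.1,.3,.5,.7,.9,1.1,1.3,1.45,1.5708):
    u=-np.array([np.cos(th),np.sin(th)]); n=np.array([np.sin(th),-np.cos(th)])
    p=np.array([-.0505,.112])+.11*u-(.014+.0095*abs(n[0])+.015*abs(n[1]))*n
    print(th,p.round(4),rel(s,[*w(*p),.118]))
E
```

```text
time: 7.3
ee_pos: [0.4297, 0.1049, 0.1734]
eef_rot: [-0.121, 0.993, 0.001, 0.001]
ft_force: [0.2, -1.3, -0.1]
width: 0.0006
grip_force: 0.0
die [-0.15490762  0.18891476] 0.17320880164437968
-0.3 [-0.1464  0.1743] (array([-0.0084, -0.0147,  0.0552]), np.float64(-0.002))
-0.125 [-0.1559  0.1555] (array([ 0.0011, -0.0334,  0.0552]), np.float64(-0.002))
0.1 [-0.1629  0.1307] (array([ 0.0081, -0.0582,  0.0552]), np.float64(-0.002))
0.3 [-0.1648  0.1092] (array([ 0.0099, -0.0797,  0.0551]), np.float64(-0.002))
0.5 [-0.1622  0.0871] (array([ 0.0073, -0.1019,  0.0551]), np.float64(-0.002))
0.7 [-0.155   0.0653] (array([-0.    , -0.1236,  0.0551]), np.float64(-0.002))
0.9 [-0.143  0.045] (array([-0.0121, -0.144 ,  0.0552]), np.float64(-0.002))
1.1 [-0.1265  0.0272] (array([-0.0286, -0.1616,  0.0552]), np.float64(-0.002))
1.3 [-0.1061  0.0133] (array([-0.049 , -0.1756,  0.0552]), np.float64(-0.002))
1.45 [-0.0888  0.0058] (array([-0.0663, -0.183 ,  0.0553]), np.float64(-0.002))
1.5708 [-0.074  0.002] (array([-0.0811, -0.1868,  0.0553]), np.float64(-0.002))
```

View pics/top2.png

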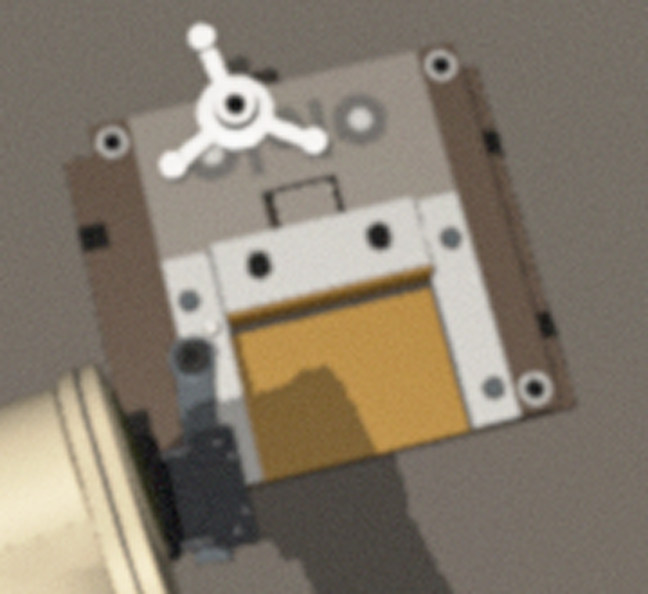

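The slide sits flat against the cavity block, with its front edge flush from (212,245) to (415,200) and no gap. The strap is unmoved. I'll descend outside the strap and sweep it round.

```bash
python3 jog.py '[[[0,0,0.03,0,0],[0,0,0.055,0,0],[0,-0.01,0.055,0,0],[0.001,-0.02,0.055,0,0],[0.001,-0.03,0.055,0,0],[0.004,-0.04,0.055,0,0],[0.006,-0.05,0.055,0,0],[0.008,-0.06,0.055,0,0],[0.01,-0.07,0.055,0,0],[0.01,-0.08,0.055,0,0],[0.009,-0.09,0.055,0,0],[0.007,-0.102,0.055,0,0]]]'
python3 - <<'E'
from h import *; from bench import r
s=r.read_state(); print("die",die(s["ee_pos"]),s["ee_pos"][2],s["ft_force"])
for p in [(-.155,.0653),(-.143,.045),(-.1265,.0272),(-.1061,.0133),(-.0888,.0058),(-.074,.002)]: print(rel(s,[*w(*p),.118]))
E
```

```text
time: 8.55
ee_pos: [0.4465, 0.0027, 0.1174]
eef_rot: [-0.12, 0.993, 0.0, -0.0]
ft_force: [0.5, 3.1, 0.7]
width: 0.0008
grip_force: 1.3
die [-0.16295978  0.08677946] 0.11742143187182523 [0.5464818  3.06728606 0.68215882]
(array([-0.008 , -0.0215, -0.0006]), np.float64(-0.001))
(array([-0.02  , -0.0418, -0.0006]), np.float64(-0.001))
(array([-0.0365, -0.0595, -0.0006]), np.float64(-0.001))
(array([-0.057 , -0.0734, -0.0006]), np.float64(-0.001))
(array([-0.0743, -0.0809, -0.0006]), np.float64(-0.001))
(array([-0.0891, -0.0847, -0.0006]), np.float64(-0.001))
```

Pushing with 3 N contact as expected.

```bash
python3 jog.py '[[[-0.004,-0.011,0,0,0],[-0.008,-0.0215,0,0,0],[-0.014,-0.032,0,0,0],[-0.02,-0.042,0,0,0],[-0.028,-0.051,0,0,0],[-0.036,-0.059,0,0,0],[-0.046,-0.067,0,0,0],[-0.057,-0.073,0,0,0],[-0.066,-0.077,0,0,0],[-0.074,-0.081,0,0,0],[-0.081,-0.083,0,0,0],[-0.081,-0.083,0,0,0]]]'
python3 - <<'E'
from h import *; from bench import r
s=r.read_state(); print("die",die(s["ee_pos"]),s["ee_pos"][2],s["ft_force"])
E
```

```text
time: 9.75
ee_pos: [0.5459, -0.0585, 0.1175]
eef_rot: [-0.12, 0.993, -0.0, 0.0]
ft_force: [-0.1, 0.0, 0.1]
width: 0.0007
grip_force: 0.0
die [-0.08109011  0.00358297] 0.11751343982094997 [-0.08303365  0.02620019  0.05903126]
```

```bash
python3 jog.py '[[[-0.003,0,0,0,0],[-0.006,0,0,0,0],[-0.006,0,0,0,0]]]' | grep -E 'ee_pos|ft_force'; python3 jog.py '[[[-0.001,0,0,0,0],[-0.002,0,0,0,0]]]' | grep -E 'ee_pos|ft_force'
```

```text
ee_pos: [0.5509, -0.0568, 0.1176]
ft_force: [-1.1, -0.5, 0.3]
ee_pos: [0.5526, -0.0565, 0.1176]
ft_force: [-1.6, -2.1, 0.4]
```

```bash
for i in 1; do python3 jog.py '[[[-0.001,0,0,0,0],[-0.002,0,0,0,0],[-0.002,0,0,0,0]]]' | grep -E 'ee_pos|ft_force'; done; python3 jog.py '[[[-0.001,0,0,0,0],[-0.001,0,0,0,0]]]' | grep -E 'ee_pos|ft_force'
```

```text
ee_pos: [0.5535, -0.0562, 0.1175]
ft_force: [-9.3, -2.1, 6.3]
ee_pos: [0.5536, -0.0562, 0.1174]
ft_force: [-13.1, -3.9, 9.4]
```

The strap is at its stop dowel. I'll retreat and check.

```bash
python3 jog.py '[[[0.01,0,0,0,0],[0.03,0,0,0,0],[0.06,0,-0.02,0,0],[0.08,0.04,-0.06,0,0],[0.08,0.08,-0.1,0,0],[0.08,0.13,-0.1,0,0],[0.08,0.18,-0.1,0,0],[0.08,0.23,-0.1,0,0],[0.08,0.28,-0.1,0,0],[0.08,0.28,-0.1,0,0],[0.08,0.28,-0.1,0,0]]]'
python3 - <<'E'
from bench import r
import cv2
c=r.camera("top");cv2.imwrite("pics/top3.png",cv2.resize(c["img"][130:295,250:430,::-1],(648,594),interpolation=cv2.INTER_CUBIC))
E
```

```text
time: 11.85
ee_pos: [0.4105, 0.1996, 0.2176]
eef_rot: [-0.122, 0.993, 0.0, 0.0]
ft_force: [1.0, -1.3, -0.6]
width: 0.0002
grip_force: 0.0
```

View pics/top3.png

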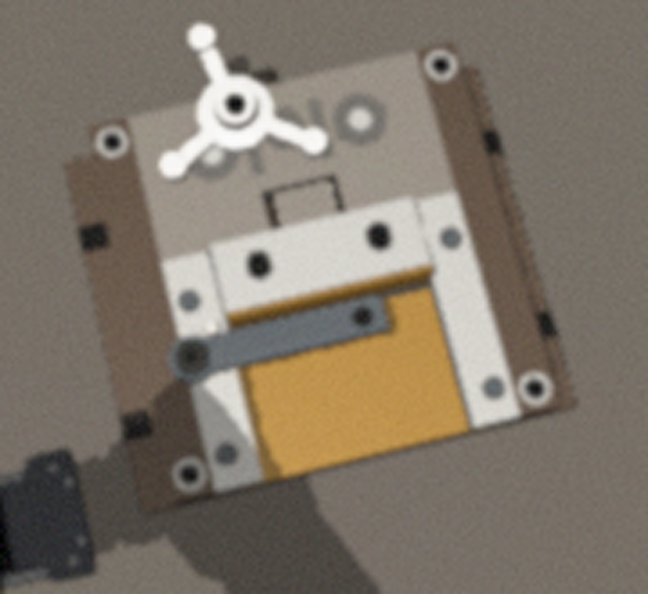

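The strap lies across from (190,357) to (390,315), parallel to the home slide's rear face. The slide is flush, the casting is unmoved and the robot is clear.

```bash
python3 -c "
from bench import r
print(r.close_job())"
```

```text
the job is handed in; nothing more can be done
None
```

The slide is pushed home and flat against the cavity block, and the strap is across behind it at its stop dowel. The casting was not disturbed and the arm kept well away from the mallet and can; the job is handed in at about 12 s, with no verdict returned.

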